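Press the push caps onto the idler shafts in dot order

TASK

Lock the three idler pulleys on their shafts: press one brass push cap straight down onto each shaft until it sits fully home, flush on the pulley. Work in the order of the dots - the yellow one-dot pulley first, then the green two-dot, then the red three-dot - and leave the jar, sleeve, plug and ram standing where they are.

Things in the scene. Friction and masses are not known exactly. Their poses are not given: they have to be found in the camera images.
- cap_a: brass-coloured steel push cap (a closed push-on axle cap with a ring of inner teeth): round, 26 mm across, 26 mm tall, domed top, 20 g, standing mouth down. Origin: centre of the open mouth (its underside); z points up out of the dome. The mouth swallows a 10 mm shaft; the 9 mm tooth circle lies 3.5 mm above the mouth. Any cap fits any shaft; the three are alike.
- cap_b: brass-coloured steel push cap (a closed push-on axle cap with a ring of inner teeth): round, 26 mm across, 26 mm tall, domed top, 20 g, standing mouth down. Origin: centre of the open mouth (its underside); z points up out of the dome. The mouth swallows a 10 mm shaft; the 9 mm tooth circle lies 3.5 mm above the mouth. Any cap fits any shaft; the three are alike.
- cap_c: brass-coloured steel push cap (a closed push-on axle cap with a ring of inner teeth): round, 26 mm across, 26 mm tall, domed top, 20 g, standing mouth down. Origin: centre of the open mouth (its underside); z points up out of the dome. The mouth swallows a 10 mm shaft; the 9 mm tooth circle lies 3.5 mm above the mouth. Any cap fits any shaft; the three are alike.
- station1: fixed idler station: yellow pulley, ONE white dot on its top; 54 mm pulley, does not turn. Origin: underside of its foot, on the drive plate; z up along the shaft. Pulley top at z = 40 mm. Two upright steel keeper pins, 9 mm thick, at x = +36 and -36 mm of this frame, tops at z = 65 mm: fingers fit beside the shaft along this frame's y axis, not along x.
- seat1 (a point): centre of the pulley top at station 1, on the shaft axis, axes as the station's. The plain 10 mm shaft stands 20 mm above it, its upper 8 mm tapering to a bullet-shaped tip. A cap set on the shaft stops with its mouth about 5 mm above this point; from there it takes 8 to 14 N of downward push (more if off-centre) until its mouth meets the pulley top.
- station2: fixed idler station: green pulley, TWO white dots on its top; 54 mm pulley, does not turn. Origin: underside of its foot, on the drive plate; z up along the shaft. Pulley top at z = 40 mm. Two upright steel keeper pins, 9 mm thick, at x = +36 and -36 mm of this frame, tops at z = 65 mm: fingers fit beside the shaft along this frame's y axis, not along x.
- seat2 (a point): centre of the pulley top at station 2, on the shaft axis, axes as the station's. The plain 10 mm shaft stands 20 mm above it, its upper 8 mm tapering to a bullet-shaped tip. A cap set on the shaft stops with its mouth about 5 mm above this point; from there it takes 8 to 14 N of downward push (more if off-centre) until its mouth meets the pulley top.
- station3: fixed idler station: red pulley, THREE white dots on its top; 54 mm pulley, does not turn. Origin: underside of its foot, on the drive plate; z up along the shaft. Pulley top at z = 40 mm. Two upright steel keeper pins, 9 mm thick, at x = +36 and -36 mm of this frame, tops at z = 65 mm: fingers fit beside the shaft along this frame's y axis, not along x.
- seat3 (a point): centre of the pulley top at station 3, on the shaft axis, axes as the station's. The plain 10 mm shaft stands 20 mm above it, its upper 8 mm tapering to a bullet-shaped tip. A cap set on the shaft stops with its mouth about 5 mm above this point; from there it takes 8 to 14 N of downward push (more if off-centre) until its mouth meets the pulley top.
- plate: fixed round aluminium drive plate, 236 mm across, 12 mm thick, carrying the three stations 68 mm from its centre; dark steel spindle, 32 mm thick, at its centre, reaching 67 mm above the bench. Origin: centre of its underside, on the bench
- mat: fixed black rubber mat, 260 x 260 x 3 mm, on which the caps, jar, sleeve and plug stand. Origin: centre of its underside
- jar: bystander: closed amber glass jar, 52 mm across, 68 mm tall. Origin: centre of its underside
- sleeve: bystander: steel sleeve (short thick tube) standing on end, 50 mm across, 55 mm tall. Origin: centre of its underside
- plug: bystander: solid aluminium cylinder, 42 mm across, 45 mm tall. Origin: centre of its underside
- ram: bystander: steel ram standing on the bench between mat and plate, 44 mm thick up to 55 mm, then a 12 mm stem and from 90 mm up a 22 mm wooden handle, 190 mm tall in all. Origin: centre of its underside
There are look-alikes about, which are no part of the job. What is shaped like the cap_c but blue is not meant. Leave any blue look-alike of the cap_b alone.

How it is judged:
By the outcome, as a careful person would: the job done as asked, in the order asked, and still so for the second after the job is handed in, with the robot touching nothing.
It also fails if it takes over 72 s, if anything falls off the work surface, if the arm or the gripper's body presses on something with over 40 N, if the wrist force passes 120 N, or if a joint passes its speed limit or range.

ROBOT

A 7-joint arm with a two-finger parallel gripper is mounted at the origin on the work surface. World frame = base frame: x ahead of the robot, y to its left, z up, the work surface at z = 0. Lengths are in m, angles in rad, forces in N, time in s.
With the tool pointing down it reaches from about 0.4 to 0.875 m from the base axis. Payload 19.3 kg.
Tool frame: the origin (TCP) lies midway between the tips of the shut fingers; the grasp point (between the pads) lies 19 mm behind it (bot.grasp_offset is the z of the grasp point in the tool frame, in m); z points along the fingers, y is the line along which they close (so a half turn about z gives the same grasp; the last joint's range is limited). The gripper opens to 85 mm and grips with 20 to 120 N. Pads are 22 mm wide; open, the fingers measure 114 mm over their backs; the gripper's body (76 mm by 85 mm) begins 54 mm behind the grasp point. The pads swing forward as they close: fully open they stand 13 mm farther back than shut.
Start: joints at [-1.305, 0.521, -0.036, 1.599, 0.021, 1.021, -0.113], TCP at [0.206, 0.59, 0.209] pointing down, gripper open.
Joint ranges: [-2.91, 2.91], [-0.3, 2.13], [-1.5, 1.42], [0.17, 2.43], [-1.26, 4.41], [0.16, 1.93], [-2.52, 2.52]. Speed limits (rad/s): [1.89, 1.89, 2.39, 2.39, 3.01, 3.01, 3.01].

INTERFACE

Orientations are given as a rotation vector (axis times angle).
In Python, from workcell import bot gives the robot as it stands.
- The arm moves only by the tool servo_tool, never from a script. Its argument "plan" is text: rows parted by semicolons, each of 6 numbers parted by spaces: the shift along the tool's x, y, z in mm, then the turn, a rotation vector about the tool's x, y, z in rad. In form: x y z rx ry rz; .... A call has 1 to 5 rows; each row is the pose to reach, as a shift and turn from the pose commanded when the call began, along the tool's axes at that moment; what a row does not reach only later rows make up. A row lasts 1/8 s, in which the tool goes at most 62.5 mm and 10.7 degrees, less where a joint would pass 70% of its speed; a pose out of reach is approached as far as the arm can. A call with a gripper value outside its range is refused whole. "fingers" is the opening, from 0 (shut) to 1 (fully open), set as the call begins (left out, the last holds). The fingers move at their own pace and stop on an object; the grip force is fixed at half the most. Time passes only in rows, so rows that repeat a pose let the fingers close. It gives the time, the measured TCP pose, the force, the opening and the grip force at its end, in the units of the state.
- bot.observe(): the state, without advancing time (a new reading comes with each control period).
- bot.get_image(name): name is "scene" or "side" or "wrist"; returns the picture (400x640x3 uint8, red, green, blue); there is no depth.
- bot.calibration(name): a dict with "intrinsics" (3x3 intrinsics, pixels), "pose" (4x4, takes a point from camera to world coordinates); the wrist camera has in their place "hand_eye" (4x4, takes a point from camera to tool coordinates, whose origin is the TCP and whose axes are the flange's). Camera axes: x right, y up, looking along -z (the intrinsics and any distortion apply to the point x, -y, -z); pixel columns grow to the right and rows downward; lengths in m; the calibration is good to about 2 mm. The wrist camera is an equidistant fisheye: a pixel r from the principal point sees the ray r / f radians off the axis. A picture is of the moment at which its call begins: read the wrist's pose just before it. calibration takes no time and is no camera call.
- bot.hand_in(): hands the job in; it is judged then, once.
The state is a dict: "time": time; "joints": joint angles; "qvel": joint speeds; "tau": joint torques, N m; "position": TCP position; "ee_rot": TCP orientation; "force": force on the tool from outside, world axes, zero at the start; "torque": the same for the moment, N m; "finger_gap": finger opening in m; "grasp_force": force on a finger pad.
Only numpy, scipy, OpenCV 4.12 (cv2) and the standard library are available. Lean on these libraries where they do the work, as an engineer would, in place of code of your own. Each camera call takes 0.05 s, during which the arm holds its last target. There are 200 camera calls.

## Working session

There is one attempt and no reset: what is moved stays moved. The work goes in short steps, Python scripts to look and compute and a tool call to move; the robot and the scene stay as the last step left them, time stands still between calls to the robot, and variables do not carry over. Pictures are saved under pics/ and viewed, at most 10 in all, crops included, and the job is handed in when it is done.

Besides the shell and the picture viewer there is one more tool, called after ">>>" as name(argument=value, ...) on one line, values as JSON. servo_tool: Moves the arm, as the interface text tells. Its arguments: {"type":"object","properties":{"plan":{"type":"string"},"fingers":{"type":"number"}},"required":["plan"]}

```bash
mkdir -p pics; python3 - <<'E'
from workcell import bot
import cv2,numpy as np
np.set_printoptions(precision=4,suppress=True)
s=bot.observe();print(s)
for n in ("scene","side","wrist"):
    im=bot.get_image(n);cv2.imwrite(f"pics/{n}0.png",im[:,:,::-1]);c=bot.calibration(n);print(n,c)
E
```

```text
{'time': 0.0, 'joints': array([-1.3052,  0.522 , -0.0363,  1.6   ,  0.0212,  1.0211, -0.1128]), 'qvel': array([-0.0011,  0.0004, -0.0005, -0.0008,  0.0028,  0.    ,  0.001 ]), 'tau': array([ -0.0013, -92.711 ,   1.9791, -36.9929,   0.0178,   0.008 ,
        -0.    ]), 'position': array([0.2059, 0.5897, 0.2085]), 'ee_rot': array([-0.525 , -3.0973,  0.0018]), 'force': array([ 0.2776, -0.5246, -0.0569]), 'torque': array([-0.0105,  0.0494,  0.0252]), 'grasp_force': 0.0, 'finger_gap': 0.08529642842475924}
scene {'intrinsics': array([[444.4374,   0.    , 319.7361],
       [  0.    , 444.4374, 197.9472],
       [  0.    ,   0.    ,   1.    ]]), 'pose': array([[ 0.2416, -0.6003,  0.7625,  1.1672],
       [ 0.9703,  0.1584, -0.1827, -0.1257],
       [-0.0111,  0.784 ,  0.6207,  0.6431],
       [ 0.    ,  0.    ,  0.    ,  1.    ]])}
side {'intrinsics': array([[442.1328,   0.    , 323.3995],
       [  0.    , 442.1328, 205.7379],
       [  0.    ,   0.    ,   1.    ]]), 'pose': array([[ 0.9951,  0.0459, -0.0879,  0.3662],
       [-0.0975,  0.6155, -0.7821, -0.8539],
       [ 0.0183,  0.7868,  0.617 ,  0.756 ],
       [ 0.    ,  0.    ,  0.    ,  1.    ]])}
wrist {'intrinsics': array([[309.7069,   0.    , 316.3525],
       [  0.    , 309.7069, 198.3124],
       [  0.    ,   0.    ,   1.    ]]), 'hand_eye': array([[ 0.    ,  0.9613,  0.2756,  0.0689],
       [ 1.    , -0.0002,  0.0006,  0.0002],
       [ 0.0006,  0.2756, -0.9613, -0.1639],
       [ 0.    ,  0.    ,  0.    ,  1.    ]])}
```

View pics/scene0.png

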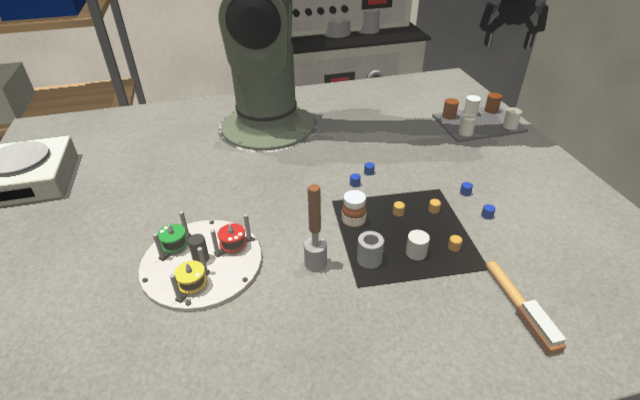

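View pics/side0.png

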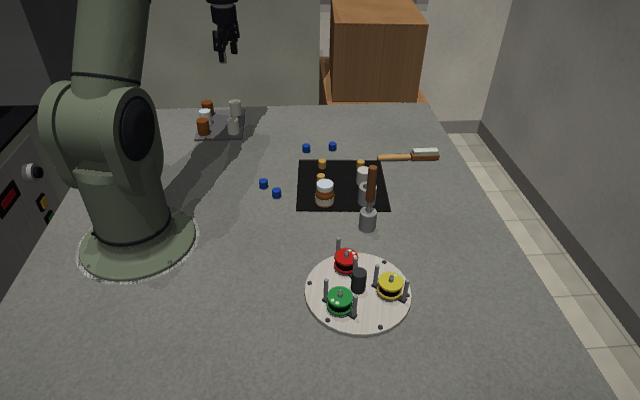

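Scene picture: brass caps at (399,209), (435,206) and (455,243) on the mat. The blue look-alikes at (355,180), (369,169), (467,188) and (488,211) lie off the mat and are not meant. Pulleys: yellow (190,277), green (172,238), red (232,238). I'll confirm these in one enlarged composite.

```bash
cat > h.py <<'E'
import cv2,numpy as np
from workcell import bot
from scipy.spatial.transform import Rotation as R
np.set_printoptions(precision=4,suppress=True)
def onplane(n,uv,z):
    c=bot.calibration(n);K=c["intrinsics"];T=c["pose"]
    d=T[:3,:3]@np.array([(uv[0]-K[0,2])/K[0,0],-(uv[1]-K[1,2])/K[1,1],-1])
    return T[:3,3]+d*(z-T[2,3])/d[2]
def wray(uv,pos,rv):
    c=bot.calibration("wrist");K=c["intrinsics"];T=c["hand_eye"]
    v=np.array([uv[0]-K[0,2],-(uv[1]-K[1,2])]);r=np.hypot(*v)+1e-9;a=r/K[0,0]
    d=np.r_[np.sin(a)*v/r,-np.cos(a)];Rt=R.from_rotvec(rv).as_matrix()
    return pos+Rt@T[:3,3],Rt@T[:3,:3]@d
def wplane(uv,pos,rv,z):
    o,d=wray(uv,pos,rv);return o+d*(z-o[2])/d[2]
def wproj(p,pos,rv):
    c=bot.calibration("wrist");K=c["intrinsics"];T=c["hand_eye"];Rt=R.from_rotvec(rv).as_matrix()
    q=T[:3,:3].T@(Rt.T@(np.array(p)-pos)-T[:3,3]);r=np.hypot(q[0],q[1]);a=np.arctan2(r,-q[2])
    return np.array([K[0,2]+K[0,0]*a*q[0]/r,K[1,2]-K[0,0]*a*q[1]/r])
def brass(im,lo=(8,120,90),hi=(24,255,255),amin=20):
    m=cv2.inRange(cv2.cvtColor(im,cv2.COLOR_BGR2HSV),lo,hi)
    n,_,st,ce=cv2.connectedComponentsWithStats(m);return [(st[i],ce[i]) for i in range(1,n) if st[i][4]>amin]
E
python3 - <<'E'
from h import *
S=cv2.imread("pics/scene0.png");D=cv2.imread("pics/side0.png")
f=lambda im,x,y,w:cv2.resize(im[y:y+w*3//4,x:x+w],(400,300),interpolation=cv2.INTER_CUBIC)
cv2.imwrite("pics/comp.png",np.vstack([np.hstack([f(S,136,203,132),f(S,340,170,160)]),np.hstack([f(D,296,232,132),f(D,250,130,160)])]))
for n,im in(("scene",S),("side",D)):
    for st,ce in brass(im):print(n,st,ce,onplane(n,ce,.016))
E
```

```text
scene [489  93  13   6  69] [494.942   95.5362] [0.0306 0.7234 0.016 ]
scene [445  99  14   6  65] [451.6769 101.3846] [0.0321 0.5727 0.016 ]
scene [309 185  10   6  51] [313.5882 187.5294] [0.3551 0.0545 0.016 ]
scene [430 199  11   8  71] [434.7887 202.338 ] [0.4779 0.3038 0.016 ]
scene [394 201  11   8  71] [398.8451 204.7042] [0.4653 0.2232 0.016 ]
scene [343 207  21   9  78] [352.1538 211.7179] [0.462  0.1158 0.016 ]
scene [450 235  12   9  95] [455.4421 239.0947] [0.5973 0.2923 0.016 ]
scene [177 274  30  20 112] [192.6518 286.0179] [ 0.5891 -0.228   0.016 ]
scene [545 342  20   8  42] [555.3333 346.619 ] [0.8613 0.3288 0.016 ]
side [ 332    0   96   25 2082] [376.5504  11.8569] [0.9907 1.9997 0.016 ]
side [323  70  75  34 280] [337.8357  92.65  ] [0.6017 0.8152 0.016 ]
side [417  88  10  14  74] [420.3243  96.6081] [0.927  0.7588 0.016 ]
side [201 100  11   5  42] [206.119  101.8571] [0.0863 0.7593 0.016 ]
side [196 118  12   5  49] [201.6327 119.898 ] [0.0867 0.6102 0.016 ]
side [377 156  14   4  26] [383.0385 157.8462] [0.6837 0.3144 0.016 ]
side [318 159   8  10  51] [321.6275 162.7255] [0.4872 0.2994 0.016 ]
side [357 159   8   6  34] [360.3529 161.3824] [0.6085 0.2988 0.016 ]
side [369 165   8   5  34] [372.6765 166.9118] [0.6412 0.2649 0.016 ]
side [317 173   8   6  39] [320.4103 175.2051] [0.4771 0.2313 0.016 ]
side [317 193  14   4  24] [323.5    195.2083] [0.4766 0.1316 0.016 ]
side [377 286  21  14  68] [385.4118 295.0882] [ 0.575  -0.2377  0.016 ]
```

View pics/comp.png

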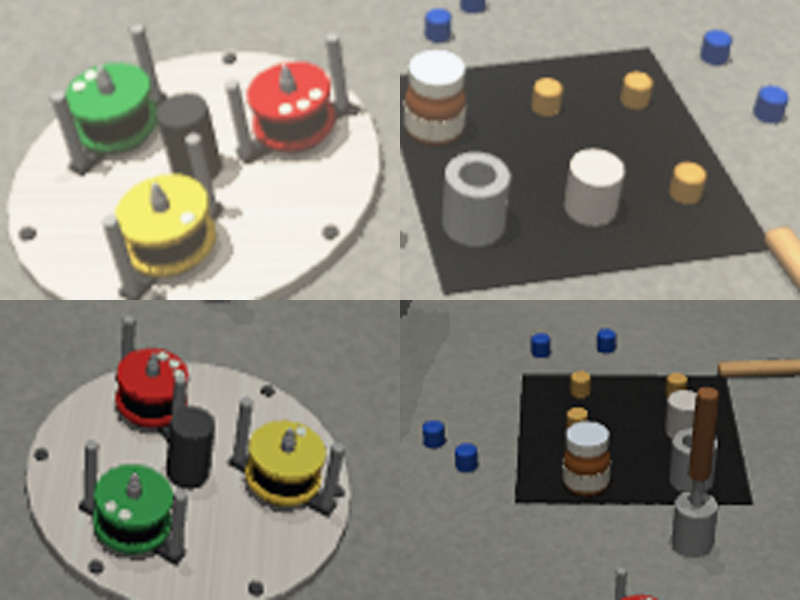

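The crops confirm three brass caps on the mat, with blue ones outside it. The dots match: yellow 1, green 2, red 3. Next I triangulate the shaft tips, keeper pins and caps.

```bash
python3 - <<'E'
from h import *
sc=lambda u,v:(136+u/3.03,203+v/3.03); sd=lambda u,v:(296+u/3.03,232+v/3.03)
T=dict(y=((159,180),(289,133)),g=((105,70),(134,176)),r=((286,68),(152,54)))
for k,(a,b) in T.items():print(k,onplane("scene",sc(*a),.071)[:2],onplane("side",sd(*b),.071)[:2])
P=dict(y=((112,222),(194,140)),r=((236,88),(333,40)),g=((58,98),(138,30)))
for k,(a,b) in P.items():
    p,q=[onplane("scene",sc(*c),.077)[:2] for c in(a,b)];d=q-p;print("pins",k,(p+q)/2,np.hypot(*d),np.degrees(np.arctan2(d[1],d[0])))
P=dict(y=((246,104),(336,150)),r=((127,20),(180,80)),g=((91,146),(178,198)))
for k,(a,b) in P.items():
    p,q=[onplane("side",sd(*c),.077)[:2] for c in(a,b)];d=q-p;print("pins",k,(p+q)/2,np.hypot(*d),np.degrees(np.arctan2(d[1],d[0])))
for u in((434.8,202.6),(398.9,205),(455.5,239.2)):print("cap",onplane("scene",u,.029)[:2])
s=bot.observe();print(R.from_rotvec(s["ee_rot"]).as_matrix())
for n,w,z in(("jar",(354.5,199),.071),("sleeve",(371,240),.058),("plug",(418,238),.048),("ram",(314.5,189),.19)):print(n,onplane("scene",w,z))
E
```

```text
y [ 0.5829 -0.2249] [ 0.5827 -0.2334]
g [ 0.476  -0.2568] [ 0.4708 -0.2631]
r [ 0.5034 -0.1446] [ 0.4989 -0.148 ]
pins y [ 0.5881 -0.2265] 0.07150023579009647 139.23003127259653
pins r [ 0.506  -0.1444] 0.07047268144006805 115.56404746246655
pins g [ 0.4755 -0.2591] 0.0725632462354887 138.3709288468992
pins y [ 0.583 -0.233] 0.0708051255763799 -41.94687558571625
pins r [ 0.4991 -0.1492] 0.07246192392726142 -65.56099514430272
pins g [ 0.4701 -0.2644] 0.07169224527321864 -43.673076433845225
cap [0.493  0.2945]
cap [0.4808 0.2157]
cap [0.6094 0.2836]
[[-0.9441  0.3295 -0.0003]
 [ 0.3295  0.9441 -0.0008]
 [-0.     -0.0008 -1.    ]]
jar [0.4862 0.1113 0.071 ]
sleeve [0.5976 0.1094 0.058 ]
plug [0.6054 0.2029 0.048 ]
ram [0.5848 0.0051 0.19  ]
```

View pics/wrist0.png

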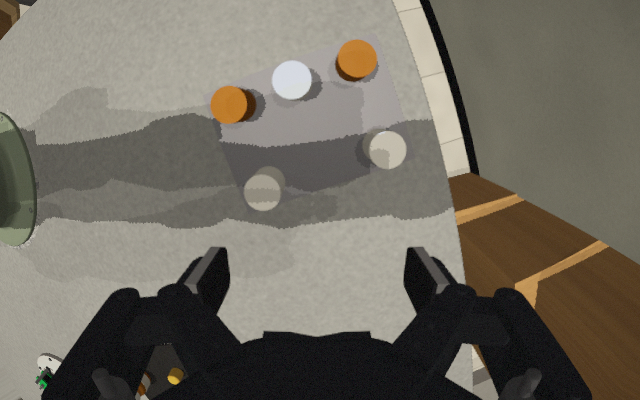

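```bash
cat >> h.py <<'E'
def to(x,y,z,yaw=None):
    s=bot.observe();Rt=R.from_rotvec(s["ee_rot"]).as_matrix();d=Rt.T@(np.array([x,y,z])-s["position"])*1000
    a=np.degrees(np.arctan2(Rt[1,1],Rt[0,1]));print("shift",d.round(1),"yaw",a.round(2),"rz",None if yaw is None else np.radians(a-yaw).round(3),"tilt",Rt[:,2].round(4),"t",s["time"],"F",s["force"].round(1))
E
python3 -c "
from h import *
to(.490,.291,.13,48.5)"
```

```text
shift [-366.7 -188.5   78.8] yaw 70.76 rz 0.389 tilt [-0.0003 -0.0008 -1.    ] t 0.15 F [0.  0.6 0.5]
```

>>> servo_tool(plan="-50 -26 10 0 0 0.06; -105 -54 25 0 0 0.12; -160 -82 40 0 0 0.18; -215 -110 50 0 0 0.24; -270 -138 60 0 0 0.30", fingers=0.6)

```text
time: 0.78
position: [0.4151, 0.3707, 0.1491]
ee_rot: [0.985, 2.983, -0.0]
force: [0.8, 0.7, 0.6]
finger_gap: 0.0512
grasp_force: 0.0
```

```bash
python3 -c "
from h import *
to(.490,.291,.13,48.5)"
```

```text
shift [-107.6  -19.4   19.1] yaw 53.47 rz 0.087 tilt [ 0. -0. -1.] t 0.775 F [0.8 0.7 0.6]
```

>>> servo_tool(plan="-45 -8 10 0 0 0.04; -90 -16 19 0 0 0.087; -107.6 -19.4 19 0 0 0.087; -107.6 -19.4 19 0 0 0.087")

```text
time: 1.27
position: [0.4895, 0.2921, 0.1304]
ee_rot: [-1.113, -2.938, 0.0]
force: [-0.5, 0.5, 0.6]
finger_gap: 0.0515
grasp_force: 0.0
```

```bash
python3 - <<'E'
from h import *
s=bot.observe();p,r=s["position"],s["ee_rot"];print(p,r)
im=bot.get_image("wrist")[:,:,::-1].copy();cv2.imwrite("pics/w1.png",im)
for st,ce in brass(im,amin=150):print(st,ce,wplane(ce,p,r,.027)[:2])
print(wproj([.49,.291,.029],p,r))
E
```

```text
[0.4895 0.2921 0.1304] [-1.1127 -2.9379  0.0004]
[ 597    0   43   99 1980] [625.5995  31.3182] [0.5934 0.7422]
[305 165  29  32 722] [318.903  180.6316] [0.4848 0.2998]
[235 209  30  32 713] [249.4698 224.3422] [0.473  0.2235]
[160 269  43  19 365] [182.5397 276.874 ] [0.4663 0.1225]
[315.3758 191.8136]
```

View pics/w1.png

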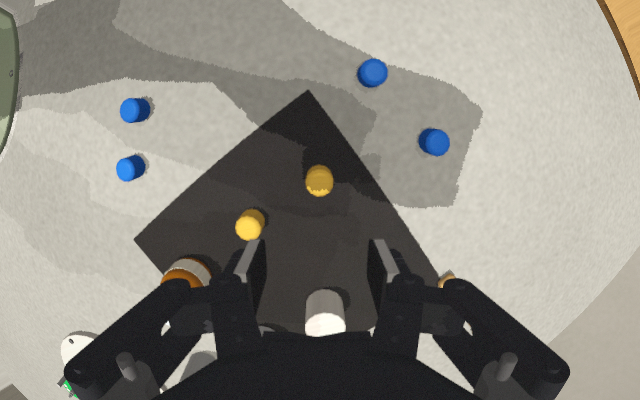

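Wrist picture: target cap at (319,181), second cap at (250,224), plug at (325,313), jar at (187,272); the third cap, at (447,281), is mostly hidden. I'll descend partway over the target and look again.

```bash
python3 -c "
from h import *
to(.487,.297,.07,48.5)"
```

```text
shift [ 3.7  1.6 60.5] yaw 48.61 rz 0.002 tilt [-0.0003  0.0004 -1.    ] t 1.325 F [-0.7  0.3 -0.4]
```

>>> servo_tool(plan="3 3 30 0 0 0; 5 1.5 60 0 0 0; 5 1.5 60 0 0 0; 5 1.5 60 0 0 0")

```text
time: 1.82
position: [0.4863, 0.2982, 0.0715]
ee_rot: [1.109, 2.939, 0.002]
force: [0.4, 0.5, 0.3]
finger_gap: 0.0513
grasp_force: 0.0
```

```bash
python3 - <<'E'
from h import *
s=bot.observe();p,r=s["position"],s["ee_rot"];print(p,r)
im=bot.get_image("wrist")[:,:,::-1].copy();cv2.imwrite("pics/w2.png",im[100:300,200:460])
for st,ce in brass(im,amin=150):print(st,ce,wplane(ce,p,r,.018)[:2])
for z in(.003,.029):print(wproj([.487,.297,z],p,r))
big=cv2.resize(im[100:300,190:450],(780,600),interpolation=cv2.INTER_CUBIC);cv2.imwrite("pics/w2b.png",big)
E
```

```text
[0.4863 0.2982 0.0715] [1.1092 2.9388 0.0015]
[ 299  186   35   41 1157] [316.1651 206.3518] [0.4862 0.2988]
[215 238  32  36 539] [227.9685 252.2263] [0.4686 0.2202]
[315.1294 202.7508]
[314.9951 213.4467]
```

View pics/w2b.png

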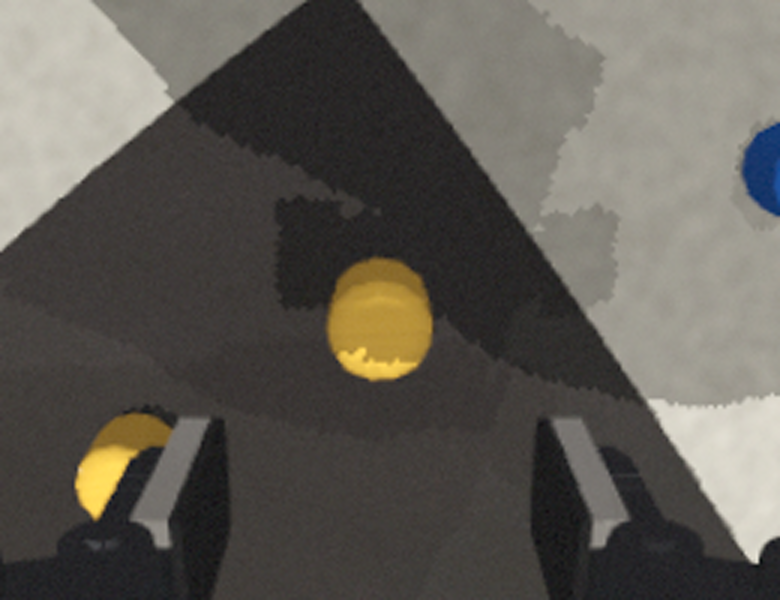

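Enlarged wrist crop: cap top centred at crop (380,330), image (317,210). It lies midway between the fingers, so I descend to it.

```bash
python3 -c "
from h import *
to(.4863,.2985,.005,48.5)"
```

```text
shift [ 0.5 -0.  66.7] yaw 48.63 rz 0.002 tilt [ 0.0013  0.0011 -1.    ] t 1.875 F [ 0.  -0.8 -0.2]
```

>>> servo_tool(plan="0 0 30 0 0 0; 0 0 60 0 0 0; 0 0 66.5 0 0 0; 0 0 66.5 0 0 0")

```text
time: 2.38
position: [0.4867, 0.2975, 0.0048]
ee_rot: [1.111, 2.938, 0.001]
force: [-0.1, -0.0, 0.1]
finger_gap: 0.0515
grasp_force: 0.0
```

>>> servo_tool(plan="0 0 0 0 0 0; 0 0 0 0 0 0; 0 0 0 0 0 0; 0 0 0 0 0 0", fingers=0)

```text
time: 2.88
position: [0.4885, 0.2982, 0.0072]
ee_rot: [1.111, 2.935, 0.007]
force: [-5.5, -5.0, 46.5]
finger_gap: 0.0054
grasp_force: 64.5
```

```bash
python3 - <<'E'
from h import *
s=bot.observe();p,r=s["position"],s["ee_rot"];print(p,s["finger_gap"],s["grasp_force"],s["force"])
im=bot.get_image("wrist")[:,:,::-1].copy()
Rt=R.from_rotvec(r).as_matrix()
for st,ce in brass(im,amin=150):
    print(st,ce,Rt.T@(wplane(ce,p,r,.018)-p)*1000)
cv2.imwrite("pics/w3.png",im);cv2.imwrite("pics/w3b.png",cv2.resize(im[130:330,190:450],(780,600),interpolation=cv2.INTER_CUBIC))
to(.583,-.229,.2,48.5)
E
```

```text
[0.4885 0.2982 0.0072] 0.005430663912039411 64.5100349932909 [-5.519  -4.959  46.5116]
[ 300  211   51   58 1437] [323.1343 233.4885] [  5.5828   4.1305 -10.8082]
[185 274  38  25 385] [203.0364 283.7143] [-28.4895 -67.9652 -11.1225]
shift [-420.1 -331.6 -193.9] yaw 48.55 rz 0.001 tilt [ 0.0044  0.0029 -1.    ] t 2.925 F [-6.  -5.4 46.8]
```

View pics/w3b.png

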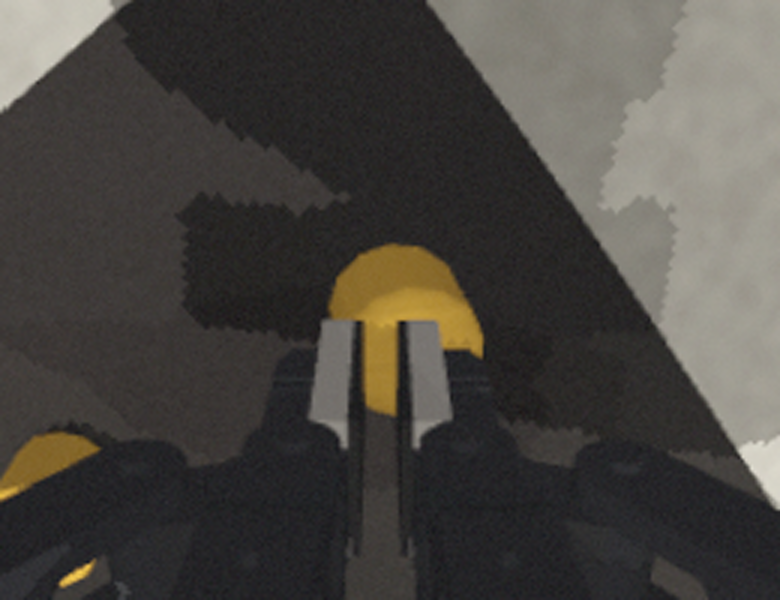

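Enlarged crop: the fingers stand shut over the dome (tips at crop (340,320) and (420,320), dome at (400,330)). The grip slid off the top. I'll work out the real tip height before mending it.

```bash
python3 - <<'E'
from h import *
s=bot.observe();p,r=s["position"],s["ee_rot"];Rt=R.from_rotvec(r).as_matrix()
print(bot.grasp_offset,s["joints"])
for x in(11,0,-11):
  for z in(10,0,-10,-19,-30,-40):
    q=wproj(p+Rt@np.array([x,4.5,z])/1000,p,r);print(x,z,(q-[190,130])*3)
to(.486,.298,.05)
E
```

```text
-0.0187 [-0.6987  0.7255  0.0664  1.8795 -0.086   0.5341  0.2722]
11 10 [399.3881 244.6821]
11 0 [400.4498 261.6004]
11 -10 [401.6284 280.4565]
11 -19 [402.8049 299.3585]
11 -30 [404.4174 325.3953]
11 -40 [406.0796 352.3958]
0 10 [399.0024 296.4987]
0 0 [400.0065 315.7744]
0 -10 [401.1151 337.1545]
0 -19 [402.2152 358.4738]
0 -30 [403.7118 387.6477]
0 -40 [405.2408 417.6574]
-11 10 [398.5929 346.1197]
-11 0 [399.5377 367.4139]
-11 -10 [400.5749 390.9123]
-11 -19 [401.5978 414.2134]
-11 -30 [402.9789 445.882 ]
-11 -40 [404.377 478.188]
shift [  1.7  -1.6 -42.8] yaw 48.55 rz None tilt [ 0.0044  0.0029 -1.    ] t 2.925 F [-6.  -5.4 46.8]
```

>>> servo_tool(plan="0 0 -20 0 0 0; 0 0 -55 0 0 0; 0 0 -55 0 0 0; 0 0 -55 0 0 0")

```text
time: 3.42
position: [0.4863, 0.2972, 0.059]
ee_rot: [1.111, 2.939, 0.001]
force: [0.1, -0.0, -1.1]
finger_gap: 0.0002
grasp_force: 0.0
```

>>> servo_tool(plan="0 0 0 0 0 0; 0 0 0 0 0 0; 0 0 0 0 0 0", fingers=0.6)

```text
time: 3.8
position: [0.4861, 0.2971, 0.0586]
ee_rot: [-1.111, -2.938, 0.001]
force: [-0.0, 0.1, 0.5]
finger_gap: 0.0513
grasp_force: 0.0
```

```bash
python3 - <<'E'
from h import *
s=bot.observe();p,r=s["position"],s["ee_rot"];print(p,s["force"],s["finger_gap"])
im=bot.get_image("wrist")[:,:,::-1].copy();sd=bot.get_image("side")[:,:,::-1].copy()
for st,ce in brass(im,amin=150):print(st,ce,wplane(ce,p,r,.018)[:2])
c=bot.calibration("side");K=c["intrinsics"];T=c["pose"]
def sp(w):
    q=T[:3,:3].T@(np.array(w)-T[:3,3]);return K[0,2]-K[0,0]*q[0]/q[2],K[1,2]+K[0,0]*q[1]/q[2]
u,v=sp(p);print("TCP in side",u,v)
Rt=R.from_rotvec(r).as_matrix()
for z in(0,-8,-20,-30):
  print(z,[np.round((np.array(sp(p+Rt@np.array([0,y,z])/1000))-[u-50,v-60])*7.5,0) for y in(-25.6,25.6)])
x0,y0=int(u)-50,int(v)-60;print(x0-(u-50),y0-(v-60))
cv2.imwrite("pics/sd1.png",cv2.resize(sd[y0:y0+80,x0:x0+100],(750,600),interpolation=cv2.INTER_CUBIC))
E
```

```text
[0.4861 0.2971 0.0586] [-0.0435  0.108   0.5027] 0.051282927585196786
[ 310  189   38   44 1301] [328.1483 210.7525] [0.4908 0.3044]
[211 244  33  33 483] [223.5983 258.2008] [0.4675 0.2198]
TCP in side 321.57290465038074 151.26701940908083
0 [array([337., 476.]), array([412., 424.])]
-8 [array([338., 459.]), array([412., 407.])]
-20 [array([338., 433.]), array([413., 381.])]
-30 [array([338., 411.]), array([413., 360.])]
-0.5729046503807353 -0.2670194090808309
```

View pics/sd1.png

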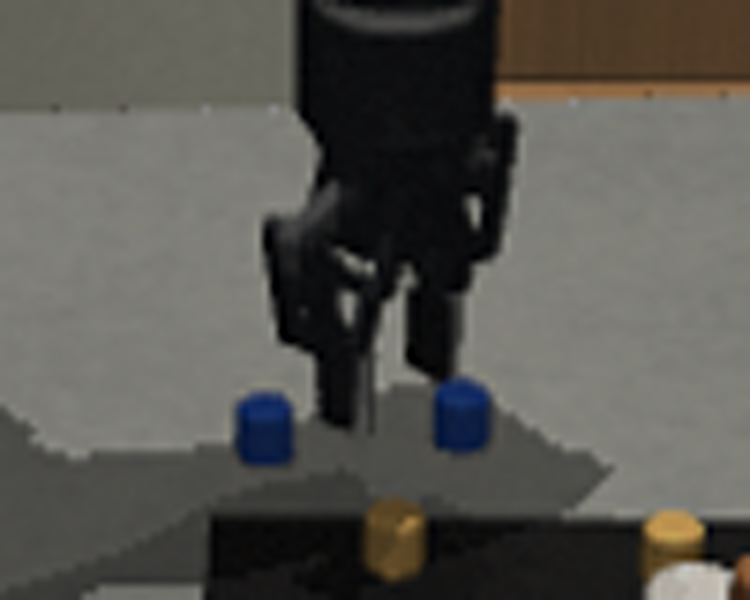

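Side crop: fingertips at rows ~430 (left) and ~380 (right), so at this opening they stand about 20 mm behind the stated TCP. The cap at (395,540) is upright and nudged about 7 mm. I'll go lower.

```bash
python3 -c "
from h import *
to(.4908,.3042,-.010,48.5)"
```

```text
shift [ 1.2  8.3 68.7] yaw 48.58 rz 0.001 tilt [-0.0002 -0.0002 -1.    ] t 3.9 F [ 0.1  0.9 -0.9]
```

>>> servo_tool(plan="0.5 8 10 0 0 0; 0.5 8 35 0 0 0; 0.5 8 60 0 0 0; 0.5 8 68.5 0 0 0; 0.5 8 68.5 0 0 0")

```text
time: 4.53
position: [0.4911, 0.3035, -0.01]
ee_rot: [-1.111, -2.938, 0.001]
force: [0.6, 0.3, 0.1]
finger_gap: 0.0509
grasp_force: 0.0
```

```bash
python3 - <<'E'
from h import *
s=bot.observe();p,r=s["position"],s["ee_rot"];print(p,s["force"],s["finger_gap"])
im=bot.get_image("wrist")[:,:,::-1].copy()
cv2.imwrite("pics/w4b.png",cv2.resize(im[130:330,190:450],(780,600),interpolation=cv2.INTER_CUBIC))
for st,ce in brass(im,amin=150):print(st,ce,wplane(ce,p,r,.018)[:2])
E
```

```text
[ 0.4911  0.3035 -0.01  ] [0.6393 0.3352 0.1188] 0.05094844093672505
[ 290  223   54   64 2737] [316.4772 254.8144] [0.4905 0.3049]
```

View pics/w4b.png

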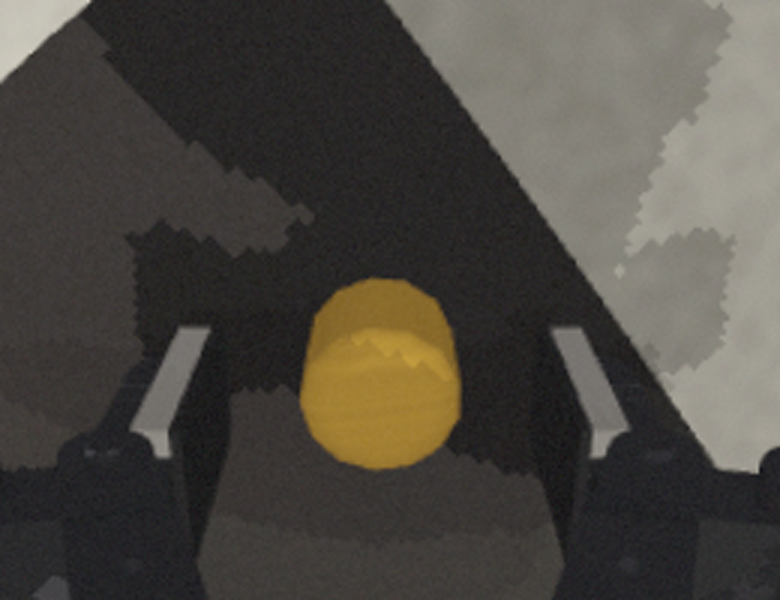

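Crop: cap upright at (381,397), centred between the pads (edges at columns 230 and 533, tips at row 325). I close the fingers.

>>> servo_tool(plan="0 0 2 0 0 0; 0 0 2 0 0 0; 0 0 2 0 0 0; 0 0 2 0 0 0; 0 0 2 0 0 0", fingers=0)

```text
time: 5.2
position: [0.4916, 0.3038, -0.0108]
ee_rot: [1.111, 2.938, 0.002]
force: [-0.9, -0.5, 4.9]
finger_gap: 0.024
grasp_force: 58.7
```

```bash
python3 - <<'E'
from h import *
s=bot.observe();p,r=s["position"],s["ee_rot"];print(p,s["force"],s["finger_gap"],s["grasp_force"])
im=bot.get_image("wrist")[:,:,::-1].copy();cv2.imwrite("pics/w5.png",im)
Rt=R.from_rotvec(r).as_matrix()
for st,ce in brass(im,amin=150):print(st,ce,Rt.T@(wplane(ce,p,r,.018)-p)*1000)
to(.583,-.229,.14,48.5)
E
```

```text
[ 0.4916  0.3038 -0.0108] [-0.8782 -0.4695  4.9369] 0.02400703742838637 58.70119149738269
[ 291  223   52   65 2734] [316.2429 255.1902] [  1.5947   0.4744 -28.8041]
[189 316  15  19 151] [195.8146 324.6821] [-46.7585 -70.1135 -28.8741]
[ 80 367  24  29 272] [ 89.3199 381.6287] [-137.7915 -199.5527  -29.0022]
shift [-421.1 -338.9 -151.1] yaw 48.58 rz 0.001 tilt [ 0.0009  0.0007 -1.    ] t 5.25 F [-0.8 -0.5  4.9]
```

>>> servo_tool(plan="0 0 -50 0 0 0; -5 -20 -105 0 0 0; -20 -60 -145 0 0 0; -36 -105 -161 0 0 0; -56 -156 -161 0 0 0")

```text
time: 5.88
position: [0.4301, 0.1488, 0.1511]
ee_rot: [1.109, 2.937, 0.004]
force: [0.9, -1.8, -0.6]
finger_gap: 0.0239
grasp_force: 59.2
```

```bash
python3 -c "
from h import *
s=bot.observe();print(s['finger_gap'],s['grasp_force'],s['position'])
to(.43,-.02,.15,48.5);to(.545,-.19,.15,48.5)"
```

```text
0.02394497695617947 59.1919638030231 [0.4301 0.1488 0.1511]
shift [-111.5 -126.8    0.8] yaw 48.62 rz 0.002 tilt [ 0.0031  0.0017 -1.    ] t 5.875 F [ 0.9 -1.8 -0.6]
shift [-310.2 -178.3    0.8] yaw 48.62 rz 0.002 tilt [ 0.0031  0.0017 -1.    ] t 5.875 F [ 0.9 -1.8 -0.6]
```

>>> servo_tool(plan="-36 -42 0 0 0 0; -74 -84 0 0 0 0; -111 -127 0 0 0 0; -165 -144 0 0 0 0; -222 -162 0 0 0 0")

```text
time: 6.5
position: [0.4902, -0.1204, 0.1502]
ee_rot: [1.11, 2.938, 0.001]
force: [1.8, 1.2, -0.1]
finger_gap: 0.0236
grasp_force: 59.2
```

>>> servo_tool(plan="-55 -17 0 0 0 0; -110 -35 0 0 0 0; -158 -50 0 0 0 0; -158 -50 0 0 0 0; -158 -50 0 0 0 0")

```text
time: 7.12
position: [0.5744, -0.2603, 0.1494]
ee_rot: [-1.111, -2.938, -0.001]
force: [0.5, 1.0, -0.8]
finger_gap: 0.0236
grasp_force: 59.2
```

```bash
python3 - <<'E'
from h import *
s=bot.observe();p,r=s["position"],s["ee_rot"];print(p,r,s["finger_gap"],s["grasp_force"])
im=bot.get_image("wrist")[:,:,::-1].copy();cv2.imwrite("pics/w6.png",im)
for n,c in dict(y=(.583,-.229),g=(.4735,-.260),r=(.501,-.1465)).items():print(n,wproj([*c,.071],p,r))
cv2.imwrite("pics/w6b.png",cv2.resize(im[40:340,160:560],(800,600),interpolation=cv2.INTER_CUBIC))
E
```

```text
[ 0.5744 -0.2603  0.1494] [-1.1107 -2.9382 -0.0006] 0.023576364476980916 59.208304532803595
y [352.027  180.7508]
g [231.6521 105.4431]
r [363.2129  36.3153]
```

View pics/w6b.png

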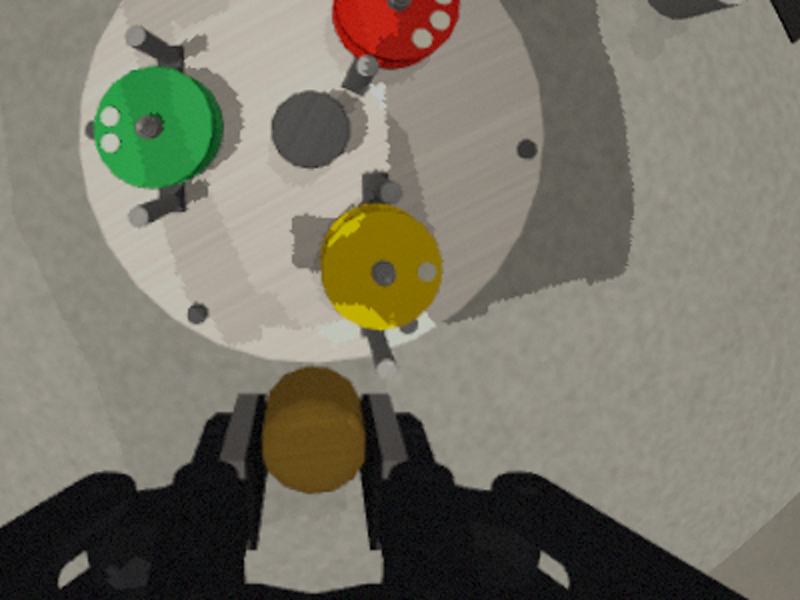

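Wrist crop: yellow tip at (383,272), green tip (148,124), red tip about (400,2). Yellow keeper pins at (391,191)/(388,368), green at (136,37)/(139,215). The held cap spans rows 366–493 and columns 262–365.

```bash
python3 - <<'E'
from h import *
from scipy.optimize import brentq
p=np.array([ 0.5744,-0.2603,0.1494]);r=np.array([-1.1107,-2.9382,-0.0006]);Rt=R.from_rotvec(r).as_matrix()
im=cv2.imread("pics/w6.png")
f=lambda u,v:(160+u/2,40+v/2)
for n,c in dict(y=(383,272),g=(148,124),r=(400,2)).items():
    w=wplane(f(*c),p,r,.071);print(n,w[:2],"tool",Rt.T@(w-p)*1000)
for n,a,b in(("y",(391,191),(388,368)),("g",(136,37),(139,215))):
    A,B=[wplane(f(*c),p,r,.077)[:2] for c in(a,b)];d=A-B;print("pins",n,(A+B)/2,np.hypot(*d),np.degrees(np.arctan2(d[1],d[0])))
pr=lambda x,y,z:wproj(p+Rt@np.array([x,y,z])/1000,p,r)
print("front",brentq(lambda c:pr(c+13,0,-13.8)[1]-f(0,366)[1],-20,20),"back",[brentq(lambda c:pr(c-h,0,-z)[1]-f(0,493)[1],-20,20) for h,z in((13,34),(12,37),(10,39))])
print("y",[brentq(lambda c:pr(0,c,-33)[0]-f(u,0)[0],-20,20) for u in(262,365,313)])
# pulley discs
hsv=cv2.cvtColor(im,cv2.COLOR_BGR2HSV)
for n,lo,hi in(("y",(22,150,60),(34,255,255)),("g",(45,100,50),(85,255,255)),("r",(0,150,60),(6,255,255))):
    m=cv2.inRange(hsv,lo,hi);m[235:]=0;k,_,st,ce=cv2.connectedComponentsWithStats(m);i=1+st[1:,4].argmax();w=wplane(ce[i],p,r,.05);print(n,st[i],ce[i],w[:2])
E
```

```text
y [ 0.5797 -0.2268] tool [18.1507 28.6252 78.4159]
g [ 0.4728 -0.2567] tool [ 78.5045 -64.5131  78.4325]
r [ 0.5023 -0.1511] tool [126.258   34.2244  78.4787]
pins y [ 0.5833 -0.2271] 0.07181994388954228 139.32934204415758
pins g [ 0.4712 -0.2595] 0.07037502376124948 138.40644546390652
front -0.30051113635974946 back [-0.16028289198418108, 0.738398960491477, 0.0041866646465886295]
y [-11.530210046596952, 12.970834116397802, 0.6012030422965782]
y [ 320  141   61   64 2791] [348.8918 172.5847] [ 0.5808 -0.2276]
g [ 207   73   64   61 2767] [239.9263 103.5005] [ 0.4731 -0.2575]
r [ 326   12   64   62 2666] [355.1725  41.3818] [ 0.4982 -0.149 ]
```

```bash
python3 -c "
from h import *
to(.5807,-.2279,.075,49)"
```

```text
shift [16.5 28.  74.6] yaw 48.63 rz -0.007 tilt [-0.      0.0005 -1.    ] t 7.175 F [-0.5  1.5 -0.7]
```

>>> servo_tool(plan="8 14 15 0 0 -0.007; 16.5 28 40 0 0 -0.007; 16.5 28 65 0 0 -0.007; 16.5 28 74.6 0 0 -0.007; 16.5 28 74.6 0 0 -0.007")

```text
time: 7.8
position: [0.5807, -0.2281, 0.0744]
ee_rot: [-1.099, -2.942, -0.0]
force: [-0.7, 0.4, -0.6]
finger_gap: 0.0235
grasp_force: 59.2
```

```bash
cat >> h.py <<'E'
from scipy.optimize import minimize
COL=dict(y=((22,150,50),(34,255,255)),g=((45,100,40),(85,255,255)),r=((0,150,50),(6,255,255)))
def disc(im,p,r,k,guess,zt=.052,cap=None):
    """fit outer edge of pulley top: sample rays; returns world xy"""
    N=400;px=.00025;g=(np.arange(N)-N/2)*px
    X,Y=np.meshgrid(guess[0]+g,guess[1]+g)
    M=np.array([[wproj([x,y,zt],p,r) for x,y in zip(a,b)] for a,b in zip(X[::4,::4],Y[::4,::4])],np.float32)
    M=cv2.resize(M,(N,N),interpolation=cv2.INTER_LINEAR)
    w=cv2.remap(im,M[...,0],M[...,1],cv2.INTER_LINEAR)
    m=cv2.inRange(cv2.cvtColor(w,cv2.COLOR_BGR2HSV),*COL[k])>0
    T=bot.calibration("wrist")["hand_eye"];cam=(p+R.from_rotvec(r).as_matrix()@T[:3,3])[:2]
    E=[]
    for a in np.radians(np.arange(0,360,3)):
        d=np.array([np.cos(a),np.sin(a)])
        if d@(cam-guess)/np.linalg.norm(cam-guess)>.75: continue   # near side shows rim below the top
        q=np.arange(.018,.036,.00025);ix=((q[:,None]*d)/px+N/2).astype(int);v=m[ix[:,1],ix[:,0]]
        if v[:20].mean()>.8 and not v[-8:].any():E.append(np.array(guess)+d*q[np.where(v)[0].max()])
    E=np.array(E);
    if len(E)<8:return None,len(E),w
    f=minimize(lambda c:np.abs(np.hypot(*(E-c).T)-.027).mean(),guess,method="Nelder-Mead",options=dict(xatol=1e-5,fatol=1e-7))
    return f.x,(len(E),f.fun),w
E
python3 - <<'E'
from h import *
p=np.array([ 0.5744,-0.2603,0.1494]);r=np.array([-1.1107,-2.9382,-0.0006]);im=cv2.imread("pics/w6.png")
for k,g in dict(y=(.581,-.2275),g=(.4725,-.2575),r=(.501,-.150)).items():print("w6",k,disc(im,p,r,k,np.array(g))[:2])
s=bot.observe();p,r=s["position"],s["ee_rot"];print(p,s["finger_gap"],s["force"])
im=bot.get_image("wrist")[:,:,::-1].copy();cv2.imwrite("pics/w7.png",im)
print(disc(im,p,r,"y",np.array((.581,-.2275)))[:2])
for q in(-.036,.036):
    a=np.radians(139.3);w=np.array([.581,-.2275])+q*np.array([np.cos(a),np.sin(a)]);print(wproj([*w,.077],p,r))
E
```

```text
Traceback (most recent call last):
  File "h.py", line 32, in disc
    M=np.array([[wproj([x,y,zt],p,r) for x,y in zip(a,b)] for a,b in zip(X[::4,::4],Y[::4,::4])],np.float32)
                 ~~~~~^^^^^^^^^^^^^^
  File "h.py", line 17, in wproj
    c=bot.calibration("wrist");K=c["intrinsics"];T=c["hand_eye"];Rt=R.from_rotvec(rv).as_matrix()
ValueError: time passes only in moves, steps and waits
```

```bash
sed -i 's/bot\.calibration(/cal(/g' h.py; sed -i '4a import functools\ncal=functools.lru_cache(None)(lambda n:bot.calibration(n))' h.py
python3 - <<'E'
from h import *
p=np.array([ 0.5744,-0.2603,0.1494]);r=np.array([-1.1107,-2.9382,-0.0006]);im=cv2.imread("pics/w6.png")
for k,g in dict(y=(.581,-.2275),g=(.4725,-.2575),r=(.501,-.150)).items():print("w6",k,disc(im,p,r,k,np.array(g))[:2])
s=bot.observe();p,r=s["position"],s["ee_rot"];print(p,s["finger_gap"],s["force"])
im=bot.get_image("wrist")[:,:,::-1].copy();cv2.imwrite("pics/w7.png",im)
print(disc(im,p,r,"y",np.array((.581,-.2275)))[:2])
for q in(-.036,.036):
    a=np.radians(139.3);w=np.array([.581,-.2275])+q*np.array([np.cos(a),np.sin(a)]);print(wproj([*w,.077],p,r))
E
```

```text
w6 y (array([ 0.5828, -0.227 ]), (84, np.float64(0.0006071471953030699)))
w6 g (array([ 0.472 , -0.2585]), (76, np.float64(0.0005130884052306712)))
w6 r (array([ 0.5005, -0.1463]), (67, np.float64(0.0004932874295280706)))
[ 0.5807 -0.2281  0.0744] 0.02346949574724783 [-0.6985  0.4355 -0.5774]
(array([ 0.5838, -0.2257]), (44, np.float64(0.001104975546333471)))
[316.9557 290.3052]
[316.4007 174.0241]
```

>>> servo_tool(plan="0 0.6 8 0 0 0; 0 0.6 14 0 0 0; 0 0.6 20 0 0 0; 0 0.6 25 0 0 0; 0 0.6 28 0 0 0")

```text
time: 8.48
position: [0.5821, -0.2285, 0.047]
ee_rot: [1.1, 2.941, 0.001]
force: [5.0, 0.2, 5.0]
finger_gap: 0.0235
grasp_force: 59.8
```

>>> servo_tool(plan="-0.8 0.7 2 0 0 0; -0.8 0.7 5 0 0 0; -0.8 0.7 7.5 0 0 0; -0.8 0.7 9 0 0 0; -0.8 0.7 9.5 0 0 0")

```text
time: 9.1
position: [0.5836, -0.2286, 0.0381]
ee_rot: [1.099, 2.94, 0.001]
force: [3.2, 0.4, 16.2]
finger_gap: 0.0237
grasp_force: 60.9
```

>>> servo_tool(plan="-0.4 0.3 0.7 0 0 0; -0.4 0.3 1.5 0 0 0; -0.4 0.3 2 0 0 0; -0.4 0.3 2 0 0 0")

```text
time: 9.6
position: [0.5838, -0.2287, 0.0379]
ee_rot: [1.1, 2.94, 0.001]
force: [-8.7, 5.7, 43.5]
finger_gap: 0.0238
grasp_force: 64.2
```

>>> servo_tool(plan="0 0 -2 0 0 0; 0 0 -2 0 0 0; 0 0 -2 0 0 0", fingers=0.6)

```text
time: 9.98
position: [0.5825, -0.2285, 0.0369]
ee_rot: [-1.1, -2.942, 0.0]
force: [-0.0, 0.9, 0.6]
finger_gap: 0.0512
grasp_force: 0.0
```

>>> servo_tool(plan="0 0 -40 0 0 0; 5 0 -95 0 0 0; 50 20 -112 0 0 0; 107 37 -112 0 0 0; 163 55 -112 0 0 0")

```text
time: 10.6
position: [0.4947, -0.0787, 0.1493]
ee_rot: [-1.101, -2.942, -0.0]
force: [2.2, 1.4, -0.2]
finger_gap: 0.0511
grasp_force: 0.0
```

```bash
python3 - <<'E'
from h import *
s=bot.observe();p,r=s["position"],s["ee_rot"];print(p,s["finger_gap"],s["force"])
im=bot.get_image("wrist")[:,:,::-1].copy();cv2.imwrite("pics/w8.png",im)
for n in("scene","side"):
    b=bot.get_image(n)[:,:,::-1].copy();cv2.imwrite(f"pics/{n}8.png",b)
    for st,ce in brass(b,amin=15):
        if 150<ce[0]<480 and 150<ce[1]<300:print(n,st,ce,onplane(n,ce,.029)[:2],onplane(n,ce,.076)[:2])
to(.43,-.02,.15,48.5);to(.43,.1,.12,48.5)
E
```

```text
[ 0.4947 -0.0787  0.1493] 0.05114558048364398 [ 2.1699  1.4252 -0.2065]
scene [309 185  11   7  56] [313.6429 187.75  ] [0.3728 0.0507] [0.4336 0.0372]
scene [394 201  11   8  71] [398.8451 204.7042] [0.4798 0.216 ] [0.5324 0.1898]
scene [343 205  22  11 118] [352.4661 211.4492] [0.476  0.1117] [0.5289 0.0935]
scene [450 235  12   9  93] [455.4624 239.1075] [0.6092 0.2837] [0.6519 0.2524]
scene [180 258  16  10 107] [186.7103 262.4953] [ 0.5394 -0.2354] [ 0.5875 -0.227 ]
scene [191 266   8  10  26] [195.4615 270.6923] [ 0.5648 -0.2199] [ 0.6109 -0.2127]
scene [177 276  30  18  96] [192.2292 287.0104] [ 0.6032 -0.2266] [ 0.6464 -0.2189]
side [411 152  28   5  39] [423.2051 155.1795] [0.808  0.3008] [0.7795 0.2261]
side [384 158  12   2  16] [389.6875 158.6875] [0.6978 0.2876] [0.6764 0.2138]
side [371 165   6   5  25] [373.6  167.04] [0.639  0.2444] [0.6214 0.1734]
side [317 173   6   6  28] [319.3929 175.3929] [0.4721 0.2114] [0.4653 0.1426]
side [316 192  14   6  34] [322.9706 195.3824] [0.4731 0.1136] [0.4662 0.0511]
side [384 269  14  17 141] [391.0709 276.7305] [ 0.5948 -0.1977] [ 0.58   -0.2402]
side [377 287  25  13  78] [388.3077 295.1795] [ 0.5774 -0.2493] [ 0.5637 -0.2883]
shift [86.9  1.3 -0.5] yaw 49.19 rz 0.012 tilt [-0.0006  0.0008 -1.    ] t 10.75 F [ 0.6 -0.5  0.2]
shift [165.3  92.1  29.6] yaw 49.19 rz 0.012 tilt [-0.0006  0.0008 -1.    ] t 10.75 F [ 0.6 -0.5  0.2]
```

>>> servo_tool(plan="50 9 0 0 0 0; 100 17 0 0 0 0; 132 69 0 0 0 0.005; 164 121 10 0 0 0.012; 187 167 25 0 0 0.012")

```text
time: 11.38
position: [0.4655, 0.1706, 0.1242]
ee_rot: [1.118, 2.935, 0.001]
force: [1.5, -0.3, -0.5]
finger_gap: 0.0517
grasp_force: 0.0
```

>>> servo_tool(plan="12 22 20 0 0 0; 23 45 45 0 0 0; 23 45 65 0 0 0; 23 45 65 0 0 0")

```text
time: 11.88
position: [0.477, 0.2165, 0.058]
ee_rot: [-1.119, -2.934, 0.004]
force: [-0.1, 0.2, 0.5]
finger_gap: 0.0516
grasp_force: 0.0
```

```bash
cat >> h.py <<'E'
from scipy.optimize import least_squares
def capfit(im,p,r,st):
    """cap axis xy (cap standing on mat) from its bounding box: predicted silhouette bbox vs seen"""
    t=np.linspace(0,2*np.pi,40)
    def bb(c):
        q=np.array([wproj([c[0]+h*np.cos(a),c[1]+h*np.sin(a),z],p,r) for h,z in((.013,.003),(.013,.026),(.010,.029)) for a in t])
        return np.r_[q.min(0),q.max(0)]
    obs=np.array([st[0],st[1],st[0]+st[2]-1,st[1]+st[3]-1],float)
    f=least_squares(lambda c:bb(c)-obs,wplane((obs[:2]+obs[2:])/2,p,r,.016)[:2],x_scale=.001,diff_step=1e-3)
    return f.x,f.fun
E
python3 - <<'E'
from h import *
s=bot.observe();p,r=s["position"],s["ee_rot"];print(p,s["finger_gap"],s["force"])
im=bot.get_image("wrist")[:,:,::-1].copy();cv2.imwrite("pics/w9.png",im)
for st,ce in brass(im,amin=150):
    print(st,ce,wplane(ce,p,r,.018)[:2],*capfit(im,p,r,st))
to(.474,.2197,-.012,48.5)
# reference: the first cap, fit in w2 picture pose
E
```

```text
[0.477  0.2165 0.058 ] 0.051553090131564276 [-0.0602  0.1779  0.4773]
[ 297  186   39   44 1312] [315.8422 208.1387] [0.4744 0.2189] [0.4746 0.2189] [-0.4328 -1.0363  0.4315  1.0363]
[462 246  37  39 825] [478.2109 263.3661] [0.5993 0.2862] [0.6047 0.287 ] [-1.034  -0.791   1.1365  0.9085]
[527 266  46  94 492] [549.4065 315.6443] [0.7304 0.3223] [0.7257 0.3238] [  5.9747  29.0121  -9.3916 -32.2785]
[189 272  29  16 258] [201.4729 279.4845] [0.4586 0.1099] [0.4603 0.1082] [ -5.4401 -12.5293   4.879   13.703 ]
shift [ 4.6  0.1 71. ] yaw 48.23 rz -0.005 tilt [-0.0009 -0.0011 -1.    ] t 11.925 F [ 0.1 -0.6  0.5]
```

>>> servo_tool(plan="3.6 0 10 0 0 0; 3.6 0 35 0 0 0; 3.6 0 60 0 0 0; 3.6 0 70 0 0 0; 3.6 0 70 0 0 0")

```text
time: 12.55
position: [0.4745, 0.2198, -0.0107]
ee_rot: [-1.118, -2.935, 0.001]
force: [0.1, 0.1, 0.7]
finger_gap: 0.0509
grasp_force: 0.0
```

```bash
python3 - <<'E'
from h import *
s=bot.observe();p,r=s["position"],s["ee_rot"];Rt=R.from_rotvec(r).as_matrix();print(p,s["finger_gap"],s["force"])
im=bot.get_image("wrist")[:,:,::-1].copy();cv2.imwrite("pics/w10.png",im)
for st,ce in brass(im,amin=500):
    c,e=capfit(im,p,r,st);print(st,ce,c,e,Rt.T@(np.r_[c,p[2]]-p)*1000)
E
```

```text
[ 0.4745  0.2198 -0.0107] 0.050864991908496575 [0.1191 0.0531 0.7263]
[ 287  226   54   64 2759] [314.0062 258.0642] [0.4747 0.2185] [-1.3054 -1.6926  1.3037  1.9079] [-1.0714 -0.7852  0.0002]
[499 292  44  42 969] [522.1259 309.7792] [0.6033 0.2888] [-1.8231 -4.1899  2.6043  5.0755] [-50.3278 137.2169  -0.0611]
[564 306  39  94 685] [580.873  353.0482] [0.7188 0.3233] [ -0.2271  25.6924  -4.3758 -30.5142] [-113.5377  239.8091   -0.1095]
[175 343  42  34 697] [195.4046 360.2783] [0.4832 0.1056] [-3.1326 -7.6975  2.4877  9.584 ] [-82.5124 -79.3891   0.0235]
```

>>> servo_tool(plan="0 0 0 0 0 0; 0 0 0 0 0 0; 0 0 0 0 0 0; 0 0 0 0 0 0", fingers=0)

```text
time: 13.1
position: [0.475, 0.2202, -0.0096]
ee_rot: [1.118, 2.935, 0.002]
force: [-2.2, -0.3, 12.4]
finger_gap: 0.0236
grasp_force: 58.3
```

```bash
python3 - <<'E'
from h import *
s=bot.observe();p,r=s["position"],s["ee_rot"];Rt=R.from_rotvec(r).as_matrix();print(p,s["finger_gap"],s["grasp_force"],s["force"])
im=bot.get_image("wrist")[:,:,::-1].copy();cv2.imwrite("pics/w11.png",im)
for st,ce in brass(im,amin=500):
    c,e=capfit(im,p,r,st);print(st,ce,c,e,Rt.T@(np.r_[c,p[2]]-p)*1000)
to(.43,0,.15,48.5);to(.53,-.29,.15,48.5);to(.4725,-.2595,.15,48.5)
E
```

```text
[ 0.475   0.2202 -0.0096] 0.023560898468359345 58.264957350329496 [-2.2141 -0.273  12.4374]
[ 291  225   52   64 2676] [316.2115 257.2672] [0.4761 0.2199] [-2.1248 -1.4528  2.1243  1.727 ] [-1.0284  0.5631  0.0011]
[ 495  290   46   46 1268] [517.6767 311.3352] [0.6028 0.2874] [-0.985  -2.3517  1.4063  2.8383] [-50.6772 135.2663   0.1823]
[563 305  39  95 681] [579.7181 352.5463] [0.7197 0.3234] [ -0.1974  26.2392  -4.4566 -31.1148] [-114.0494  239.8391    0.3325]
shift [-113.  -194.1 -159.8] yaw 48.3 rz -0.004 tilt [ 0.0012  0.0007 -1.    ] t 13.15 F [-1.8 -0.5 13.5]
shift [-380.5 -344.1 -159.9] yaw 48.3 rz -0.004 tilt [ 0.0012  0.0007 -1.    ] t 13.15 F [-1.8 -0.5 13.5]
shift [-317.3 -359.6 -160. ] yaw 48.3 rz -0.004 tilt [ 0.0012  0.0007 -1.    ] t 13.15 F [-1.8 -0.5 13.5]
```

>>> servo_tool(plan="0 0 -50 0 0 0; -12 -22 -100 0 0 0; -38 -65 -140 0 0 0; -66 -114 -160 0 0 0; -96 -164 -160 0 0 0")

```text
time: 13.78
position: [0.4375, 0.0324, 0.1513]
ee_rot: [1.116, 2.933, 0.004]
force: [-0.1, -1.1, -0.5]
finger_gap: 0.0234
grasp_force: 59.8
```

>>> servo_tool(plan="-17 -30 0 0 0 0; -60 -68 0 0 0 0; -104 -107 0 0 0 0; -148 -146 0 0 0 0; -192 -185 0 0 0 0")

```text
time: 14.4
position: [0.4575, -0.2341, 0.15]
ee_rot: [1.118, 2.935, 0.0]
force: [2.2, 1.2, -0.4]
finger_gap: 0.0236
grasp_force: 59.8
```

>>> servo_tool(plan="-25 -22 0 0 0 0; -45 -40 0 0 0 0; -45 -40 0 0 0 0; -45 -40 0 0 0 0")

```text
time: 14.9
position: [0.4643, -0.2913, 0.1495]
ee_rot: [1.118, 2.936, 0.001]
force: [-0.7, -1.5, -0.2]
finger_gap: 0.0236
grasp_force: 59.8
```

```bash
python3 - <<'E'
from h import *
s=bot.observe();p,r=s["position"],s["ee_rot"];Rt=R.from_rotvec(r).as_matrix();print(p,r,s["finger_gap"],s["grasp_force"])
im=bot.get_image("wrist")[:,:,::-1].copy();cv2.imwrite("pics/w12.png",im)
for k,g in dict(g=(.4715,-.2595),r=(.5005,-.147)).items():
    c,e,_=disc(im,p,r,k,np.array(g));print(k,c,e,Rt.T@(np.r_[c,.15]-p)*1000)
m=cv2.inRange(cv2.cvtColor(im,cv2.COLOR_BGR2HSV),*COL["g"]);n,_,st,ce=cv2.connectedComponentsWithStats(m);i=1+st[1:,4].argmax();w=wplane(ce[i],p,r,.05);print(st[i],ce[i],w[:2])
to(.471,-.260,.075,48.4)
E
```

```text
[ 0.4643 -0.2913  0.1495] [1.1178 2.9359 0.0006] 0.02359817814487871 59.82062486582436
g [ 0.4692 -0.26  ] (78, np.float64(0.00046730601040220933)) [17.1483 26.6333 -0.4475]
r [ 0.498  -0.1471] (65, np.float64(0.0007596894711289908)) [ 70.7797 130.018   -0.4029]
[ 317  139   60   65 2676] [347.2664 170.7676] [ 0.4688 -0.2587]
shift [15.7 27.5 74.6] yaw 48.35 rz -0.001 tilt [ 0.0002  0.0004 -1.    ] t 14.95 F [-0.1 -0.1  0.1]
```

>>> servo_tool(plan="8 14 15 0 0 0; 16.2 27 40 0 0 0; 16.2 27 65 0 0 0; 16.2 27 74 0 0 0; 16.2 27 76 0 0 0")

```text
time: 15.58
position: [0.4703, -0.2608, 0.0735]
ee_rot: [-1.118, -2.936, -0.0]
force: [-0.6, -0.6, 0.3]
finger_gap: 0.0238
grasp_force: 59.8
```

>>> servo_tool(plan="0 0 6 0 0 0; 0 0 12 0 0 0; 0 0 18 0 0 0; 0 0 23 0 0 0; 0 0 25 0 0 0")

```text
time: 16.2
position: [0.4699, -0.2609, 0.048]
ee_rot: [-1.118, -2.935, -0.0]
force: [-2.3, 3.1, 3.1]
finger_gap: 0.0234
grasp_force: 60.1
```

>>> servo_tool(plan="0.7 0.1 2 0 0 0; 0.7 0.1 5 0 0 0; 0.7 0.1 7.5 0 0 0; 0.7 0.1 9 0 0 0; 0.7 0.1 10 0 0 0")

```text
time: 16.82
position: [0.4694, -0.26, 0.0392]
ee_rot: [-1.118, -2.935, -0.001]
force: [-12.5, 10.1, 43.5]
finger_gap: 0.0234
grasp_force: 64.6
```

>>> servo_tool(plan="0 0 0.7 0 0 0; 0 0 1.2 0 0 0; 0 0 1.2 0 0 0")

```text
time: 17.2
position: [0.4695, -0.26, 0.039]
ee_rot: [-1.118, -2.936, -0.002]
force: [-14.9, 12.5, 52.9]
finger_gap: 0.0239
grasp_force: 65.8
```

>>> servo_tool(plan="0 0 -2 0 0 0; 0 0 -2 0 0 0; 0 0 -2 0 0 0", fingers=0.6)

```text
time: 17.58
position: [0.4698, -0.2606, 0.039]
ee_rot: [1.118, 2.936, -0.0]
force: [0.1, 0.4, -0.9]
finger_gap: 0.0512
grasp_force: 0.0
```

>>> servo_tool(plan="0 0 -45 0 0 0; 3 2 -100 0 0 0; 48 38 -112 0 0 0; 95 75 -112 0 0 0; 143 113 -112 0 0 0")

```text
time: 18.2
position: [0.4378, -0.0794, 0.1513]
ee_rot: [1.119, 2.935, 0.0]
force: [1.7, 0.1, -0.2]
finger_gap: 0.0509
grasp_force: 0.0
```

```bash
python3 - <<'E'
from h import *
s=bot.observe();print(s["position"],s["finger_gap"])
to(.43,0,.15);to(.43,.1,.15);to(.603,.2875,.07,25)
p=np.array([ 0.5744,-0.2603,0.1494]);r=np.array([-1.1107,-2.9382,-0.0006])
P=wplane((160+367/2,40+66/2),p,r,.077)[:2]
for c in((.5005,-.1463),(.5015,-.148)):d=P-c;print(P,np.hypot(*d),np.degrees(np.arctan2(d[1],d[0])))
E
```

```text
[ 0.4378 -0.0794  0.1513] 0.05094989161958896
shift [58.7 54.1  1.3] yaw 48.27 rz None tilt [ 0.0008 -0.     -1.    ] t 18.2 F [ 1.7  0.1 -0.2]
shift [125.3 128.7   1.3] yaw 48.27 rz None tilt [ 0.0008 -0.     -1.    ] t 18.2 F [ 1.7  0.1 -0.2]
shift [121.  383.8  81.4] yaw 48.27 rz 0.406 tilt [ 0.0008 -0.     -1.    ] t 18.2 F [ 1.7  0.1 -0.2]
[ 0.5139 -0.1791] 0.035446501797001734 -67.86764953505642
[ 0.5139 -0.1791] 0.03349623683262488 -68.3565983105919
```

>>> servo_tool(plan="29 27 0 0 0 0; 58 54 0 0 0 0; 91 91 0 0 0 0; 125 129 0 0 0 0; 125 180 0 0 0 0")

```text
time: 18.82
position: [0.4637, 0.1388, 0.1513]
ee_rot: [-1.115, -2.936, -0.0]
force: [1.0, -0.2, 0.9]
finger_gap: 0.0511
grasp_force: 0.0
```

>>> servo_tool(plan="-1 50 0 0 0 0.1; -2 102 0 0 0 0.2; -3 155 10 0 0 0.3; -4 204 30 0 0 0.42; -4 204 50 0 0 0.42")

```text
time: 19.45
position: [0.6041, 0.289, 0.0992]
ee_rot: [-1.704, -2.639, -0.0]
force: [-0.8, 0.6, -0.4]
finger_gap: 0.0511
grasp_force: 0.0
```

>>> servo_tool(plan="0 0 30 0 0 0; 0 0 38 0 0 0; 0 0 38 0 0 0")

```text
time: 19.82
position: [0.6032, 0.2857, 0.0632]
ee_rot: [-1.706, -2.638, 0.001]
force: [-0.1, 0.6, 0.1]
finger_gap: 0.0513
grasp_force: 0.0
```

```bash
python3 - <<'E'
from h import *
s=bot.observe();p,r=s["position"],s["ee_rot"];Rt=R.from_rotvec(r).as_matrix();print(p,s["finger_gap"],s["force"])
im=bot.get_image("wrist")[:,:,::-1].copy();cv2.imwrite("pics/w13.png",im)
for st,ce in brass(im,amin=400):
    c,e=capfit(im,p,r,st);print(st,ce,c,e,Rt.T@(np.r_[c,-.0107]-p)*1000)
to(.603,.2875,-.0107,24)
E
```

```text
[0.6032 0.2857 0.0632] 0.05126501710943667 [-0.1122  0.5744  0.1121]
[411 179  60  30 718] [431.7994 193.9053] [0.6833 0.3358] [ 8.4003 -6.4207 -8.2642  5.9126] [12.8362 93.6827 73.8887]
[ 300  188   37   43 1254] [317.807  209.4833] [0.6046 0.2872] [-0.919  -0.9969  0.92    1.0194] [ 0.7979  1.9803 73.938 ]
[495 217  79  45 553] [525.4286 241.481 ] [0.7944 0.3399] [ 20.3177   3.3155 -22.5213  -4.5857] [-29.0099 196.6285  73.8441]
[ 93 295  38  27 569] [111.3199 306.4692] [0.4581 0.1021] [ 2.8864 -3.5074 -2.9179  3.5569] [-107.8616 -207.5415   74.0661]
shift [ 1.7  0.  74.7] yaw 24.22 rz 0.004 tilt [ 0.0007  0.0003 -1.    ] t 19.875 F [-0.9  0.6  0.7]
```

>>> servo_tool(plan="0.5 1.8 10 0 0 0; 0.5 1.8 35 0 0 0; 0.5 1.8 60 0 0 0; 0.5 1.8 74 0 0 0; 0.5 1.8 74 0 0 0")

```text
time: 20.5
position: [0.6045, 0.2872, -0.0115]
ee_rot: [-1.705, -2.638, 0.001]
force: [-0.5, 0.0, -0.4]
finger_gap: 0.051
grasp_force: 0.0
```

>>> servo_tool(plan="0 0 0 0 0 0; 0 0 0 0 0 0; 0 0 0 0 0 0; 0 0 0 0 0 0", fingers=0)

```text
time: 21.0
position: [0.6054, 0.2877, -0.0096]
ee_rot: [1.705, 2.638, 0.002]
force: [-1.2, -0.6, 5.5]
finger_gap: 0.0238
grasp_force: 58.8
```

```bash
python3 - <<'E'
from h import *
s=bot.observe();p,r=s["position"],s["ee_rot"];Rt=R.from_rotvec(r).as_matrix();print(p,s["finger_gap"],s["grasp_force"],s["force"])
im=bot.get_image("wrist")[:,:,::-1].copy();cv2.imwrite("pics/w14.png",im)
for st,ce in brass(im,amin=1500):
    c,e=capfit(im,p,r,st);print(st,ce,c,e,Rt.T@(np.r_[c,p[2]]-p)*1000)
to(.46,.15,.15,24);to(.43,.1,.15,24);to(.43,0,.15,24);
# red: hover such that station is at tool (16,28)
a=np.radians(24);x=np.array([-np.sin(a),np.cos(a)]);y=np.array([np.cos(a),np.sin(a)]);c=np.array([.5005,-.148])
for g in((.584,-.228),(.4695,-.26)):print(np.hypot(*(c-g)))
h=c-.016*x-.028*y;print(h);to(*h,.15,24)
E
```

```text
[ 0.6054  0.2877 -0.0096] 0.023808583600487133 58.7934523075819 [-1.1615 -0.5898  5.538 ]
[ 442  209  177   97 2621] [504.9569 248.4994] [0.7224 0.3349] [ 56.4359  17.0873 -66.4942 -23.9621] [ -4.9348 126.0428   0.2105]
[ 291  224   51   64 2672] [316.1302 256.2919] [0.6061 0.2877] [-2.7255 -1.4402  2.7236  1.7636] [-0.2034  0.6802  0.0011]
shift [ -65.8 -188.8 -159.9] yaw 24.23 rz 0.004 tilt [ 0.0014  0.0008 -1.    ] t 21.05 F [-1.6 -0.3  5.6]
shift [ -99.1 -236.7 -160. ] yaw 24.23 rz 0.004 tilt [ 0.0014  0.0008 -1.    ] t 21.05 F [-1.6 -0.3  5.6]
shift [-190.3 -277.7 -160. ] yaw 24.23 rz 0.004 tilt [ 0.0014  0.0008 -1.    ] t 21.05 F [-1.6 -0.3  5.6]
0.1156384451642273
0.11621101496846158
[ 0.4814 -0.174 ]
shift [-370.1 -302.2 -160.1] yaw 24.23 rz 0.004 tilt [ 0.0014  0.0008 -1.    ] t 21.05 F [-1.6 -0.3  5.6]
```

>>> servo_tool(plan="0 0 -50 0 0 0; -8 -25 -100 0 0 0; -28 -75 -140 0 0 0; -48 -130 -160 0 0 0; -66 -189 -160 0 0 0")

```text
time: 21.68
position: [0.4612, 0.1506, 0.1511]
ee_rot: [1.705, 2.636, 0.006]
force: [1.0, 0.6, -0.2]
finger_gap: 0.0237
grasp_force: 59.1
```

>>> servo_tool(plan="-33 -48 0 0 0 0; -79 -69 0 0 0 0; -124 -89 0 0 0 0; -178 -88 0 0 0 0; -232 -87 0 0 0 0")

```text
time: 22.3
position: [0.4783, -0.0974, 0.1501]
ee_rot: [1.704, 2.637, 0.002]
force: [0.9, 2.1, -1.0]
finger_gap: 0.0236
grasp_force: 59.1
```

>>> servo_tool(plan="-30 0.5 0 0 0 0; -54 1.3 10 0 0 0; -54 1.3 20 0 0 0; -54 1.3 20 0 0 0")

```text
time: 22.8
position: [0.5002, -0.144, 0.1288]
ee_rot: [-1.705, -2.638, 0.0]
force: [-0.6, 0.2, 1.1]
finger_gap: 0.0238
grasp_force: 59.2
```

```bash
python3 - <<'E'
from h import *
s=bot.observe();p,r=s["position"],s["ee_rot"];Rt=R.from_rotvec(r).as_matrix();print(p,s["finger_gap"],s["grasp_force"])
im=bot.get_image("wrist")[:,:,::-1].copy();cv2.imwrite("pics/w15.png",im)
c,e,_=disc(im,p,r,"r",np.array((.5,-.1465)));print(c,e)
to(.4993,-.1464,.048,24)
E
```

```text
[ 0.5002 -0.144   0.1288] 0.02384794763128709 59.15007524192333
[ 0.4998 -0.1439] (53, np.float64(0.000513330571460666))
shift [-1.8 -2.1 81.2] yaw 24.27 rz 0.005 tilt [-0.0002  0.0004 -1.    ] t 22.85 F [0.6 0.3 0.3]
```

>>> servo_tool(plan="-1.6 -1.7 15 0 0 0.005; -1.6 -1.7 35 0 0 0.005; -1.6 -1.7 50 0 0 0.005; -1.6 -1.7 56 0 0 0.005; -1.6 -1.7 56 0 0 0.005")

```text
time: 23.48
position: [0.4997, -0.1468, 0.0729]
ee_rot: [-1.712, -2.634, 0.0]
force: [-0.4, 0.1, -0.4]
finger_gap: 0.0236
grasp_force: 59.1
```

>>> servo_tool(plan="0 0 6 0 0 0; 0 0 12 0 0 0; 0 0 18 0 0 0; 0 0 23 0 0 0; 0 0 25 0 0 0")

```text
time: 24.1
position: [0.4993, -0.1465, 0.0477]
ee_rot: [-1.712, -2.633, 0.0]
force: [-2.7, 2.2, 2.8]
finger_gap: 0.0239
grasp_force: 59.5
```

>>> servo_tool(plan="0.6 -0.3 2 0 0 0; 0.6 -0.3 5 0 0 0; 0.6 -0.3 7.5 0 0 0; 0.6 -0.3 9 0 0 0; 0.6 -0.3 10 0 0 0")

```text
time: 24.72
position: [0.4985, -0.1459, 0.039]
ee_rot: [-1.712, -2.633, -0.001]
force: [-18.0, 6.8, 51.3]
finger_gap: 0.0236
grasp_force: 64.8
```

>>> servo_tool(plan="0 0 0.7 0 0 0; 0 0 1 0 0 0; 0 0 1 0 0 0")

```text
time: 25.1
position: [0.4986, -0.146, 0.039]
ee_rot: [-1.712, -2.633, -0.001]
force: [-20.2, 8.0, 58.8]
finger_gap: 0.0238
grasp_force: 65.7
```

Hard stop at the expected height. I release, retreat, and check all three caps numerically in the scene and side cameras.

>>> servo_tool(plan="0 0 -2 0 0 0; 0 0 -2 0 0 0; 0 0 -2 0 0 0", fingers=0.6)

```text
time: 25.48
position: [0.4995, -0.1464, 0.0389]
ee_rot: [1.712, 2.634, -0.0]
force: [0.2, 0.3, -0.5]
finger_gap: 0.0512
grasp_force: 0.0
```

>>> servo_tool(plan="0 0 -45 0 0 0; 0 0 -100 0 0 0; 40 0 -130 0 0 0; 95 0 -150 0 0 0; 150 0 -150 0 0 0")

```text
time: 26.1
position: [0.4384, -0.0079, 0.1902]
ee_rot: [1.712, 2.632, 0.003]
force: [1.3, 0.6, 0.5]
finger_gap: 0.0513
grasp_force: 0.0
```

```bash
python3 - <<'E'
from h import *
S={}
for n in("scene","side"):
    b=bot.get_image(n)[:,:,::-1].copy();cv2.imwrite(f"pics/{n}9.png",b)
    c=cal(n);K=c["intrinsics"];T=c["pose"]
    for k,xy in dict(y=(.584,-.2283),g=(.4703,-.2602),r=(.4992,-.1461)).items():
        def sp(z):
            q=T[:3,:3].T@(np.array([*xy,z])-T[:3,3]);return np.array([K[0,2]-K[0,0]*q[0]/q[2],K[1,2]+K[0,0]*q[1]/q[2]])
        L=[(st,ce.round(1)) for st,ce in brass(b,amin=15) if abs(ce[0]-sp(.07)[0])<9 and abs(ce[1]-sp(.07)[1])<14]
        print(n,k,"top",sp(.078).round(1),"top if 5mm high",sp(.083).round(1),L)
for n in("scene","side"):
    a=cv2.imread(f"pics/{n}0.png").astype(int);b=cv2.imread(f"pics/{n}9.png").astype(int)
    m=(np.abs(a-b).max(2)>50).astype(np.uint8);k,_,st,ce=cv2.connectedComponentsWithStats(m)
    print(n,[(st[i].tolist()) for i in range(1,k) if st[i][4]>25])
print(bot.observe()["position"],bot.observe()["force"])
E
```

```text
scene y top [185.7 260.4] top if 5mm high [185.1 258.4] [(array([180, 258,  14,  10, 106], dtype=int32), array([186.2, 262.7])), (array([191, 266,   8,  10,  23], dtype=int32), array([195.3, 271.2]))]
scene g top [168.1 221.8] top if 5mm high [167.5 219.8] [(array([163, 220,  12,   9,  81], dtype=int32), array([168.2, 224.2]))]
scene r top [228.9 221.4] top if 5mm high [228.6 219.5] [(array([224, 220,  12,  12,  82], dtype=int32), array([228.9, 223.8]))]
side y top [391.8 271.8] top if 5mm high [392.1 270.1] [(array([384, 269,  14,  18, 137], dtype=int32), array([391.2, 276.7]))]
side g top [339.9 286.7] top if 5mm high [340.1 285. ] [(array([335, 284,  12,  16, 133], dtype=int32), array([339.9, 290.9]))]
side r top [346.3 247. ] top if 5mm high [346.4 245.3] [(array([342, 245,  11,  15, 108], dtype=int32), array([346.4, 251. ]))]
scene [[214, 0, 17, 69, 204], [239, 0, 13, 18, 135], [303, 0, 13, 11, 98], [537, 5, 11, 27, 147], [252, 24, 7, 7, 26], [298, 30, 14, 6, 54], [293, 53, 22, 61, 747], [507, 107, 15, 7, 85], [461, 113, 16, 8, 97], [324, 118, 233, 29, 3361], [443, 124, 29, 16, 
[... 176 characters left out ...]
 [303, 209, 6, 9, 27], [162, 220, 18, 17, 200], [223, 220, 17, 16, 179], [449, 235, 14, 16, 173], [179, 257, 20, 19, 200]]
side [[88, 0, 43, 6, 182], [138, 0, 13, 87, 412], [206, 0, 34, 63, 1229], [283, 0, 61, 169, 5324], [332, 0, 17, 39, 446], [38, 81, 31, 31, 280], [332, 81, 6, 9, 30], [71, 86, 62, 15, 342], [67, 89, 18, 13, 37], [135, 88, 29, 89, 892], [230, 99, 10, 5, 43], [69, 102, 48, 44, 1404], [164, 107, 104, 91, 2765], [357, 160, 8, 8, 45], [317, 173, 16, 15, 171], [71, 181, 7, 8, 30], [193, 206, 15, 16, 121], [295, 213, 25, 14, 218], [179, 223, 14, 13, 37], [341, 246, 12, 14, 114], [385, 269, 13, 16, 127], [334, 284, 13, 16, 155]]
[ 0.4368 -0.0047  0.1892] [-0.0438 -0.7839 -0.2616]
```

All three caps match at the home height in both cameras, and the bystanders haven't moved (the other differences are the arm and its shadow).

```bash
python3 -c "
from workcell import bot
print(bot.hand_in())"
```

```text
the job is handed in; nothing more can be done
None
```

I pressed one brass cap onto each pulley in the order yellow, green, red. Each met a hard stop at the expected seated height, the bystanders were not moved, and the job was handed in at about 26 s of the 72 s allowed; no verdict came back.

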